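# Gauge a casting in the spares store

## Task

Slide the carriage with the grey flanged casting until it is fully home against its red stop, feeling for the stop. Then lift the orange probe out of its wooden stand and hold its brass spring tip on the yellow spot of the casting, square to the sloping spot face, pressed lightly so that the tip is about half way in; the carriage stays home and the other things on the bench are left alone. Finish while still gripping the probe and holding it there: do not put it down or let go.

Things in the scene. Friction and masses are not known exactly. Their poses are not given: they have to be found in the camera images.
- track: Fixed slide fixture on the table: dark steel base 150 (x) x 370 (y) x 10 mm with two rails along its y and a red stop block (130 x 16 mm, top 46 mm above the table) across its +y end, faces of the block at y = +156 and +172. Origin: centre of the underside, on the table. Its y axis is the slide direction; +y points to the stop. Its bearing varies.
- carriage (a joint): Carriage's distance from its stop, m: 0 = home against the red stop, up to 0.10 along the track's -y. About 3 N slides it (more if fast); it stays where left. It carries a grey casting: pipe along y, 60 mm diameter, 130 mm long, 92 mm flanges at both ends, flange tops 128 mm above the table. At 0 the pipe's middle is at track x = 0, y = +89 mm, its axis 82 mm above the table.
- tab (a point): Centre of the top of the carriage's black upright push tab, 90 mm above the table. Tab 44 mm (track x) x 12 mm (track y) x 56 mm high, standing on the carriage plate (top 34 mm above the table) at its -y end; the plate ends 10 mm beyond the tab's centre. Near flange face 58 mm from the tab's centre towards +y. Push its -y face towards track +y to go home. Axes as the track's.
- spot (a point): Centre of the yellow spot (16 mm diameter) on the bright 34 mm round face of the casting's boss. Its z axis is the outward normal of the face, which leans 20 degrees from vertical towards the track's -y (away from the stop); its x axis is the track's x. It lies 133 mm above the table. Moves with the carriage.
- stand: Fixed wooden block 70 (x) x 150 (y) x 85 mm high with two round upright holes 80 mm deep: the probe's at y = -40 mm (21 mm diameter), the marker's at y = +40 mm. Origin: centre of the underside. Its bearing varies.
- probe: Loose probe, about 140 g, upright in the stand. Along its z from the origin (lower end of its barrel): steel barrel 18 mm diameter to 60 mm, dark collar 32 mm diameter 60 to 66 mm (rests on the stand's top), orange square grip 24 x 24 mm, sides along its x and y, 66 to 146 mm, button to 150 mm. z points from tip to grip. Brass tip stands out 12 mm below. Lift straight up over 72 mm to free it.
- plunger (a joint): How far the probe's brass spring tip is pushed in, m: 0 = fully out, 0.012 = fully in. Spring 0.6 N per mm (half way in: 3.6 N), no preload.
- tip (a point): Centre of the flat end of the brass spring tip: on the probe's axis, 12 mm below the probe's origin when the tip is out. Axes as the probe's.
- marker: White and yellow paint marker, 17 mm diameter, 125 mm long, standing in the stand's other hole, top 130 mm above the table. Leave alone. Origin: centre of its lower end.
- elbow: Steel flanged pipe elbow, about 100 mm tall, far side. Leave alone. Origin: centre of the underside.
- gasket: Black rubber ring, 90 mm diameter, 12 mm thick, lying flat on the far side. Leave alone. Origin: centre of the underside.
- tape: Roll of brown tape, 100 mm diameter, 48 mm high, lying flat on the right side. Leave alone. Origin: centre of the underside.
- fitting: Brass fitting, 40 mm diameter, 50 mm tall, on the left side. Leave alone. Origin: centre of the underside.
Not all that is in view belongs to the job. Of the things like the stand, leave any that is purple; of the rest the larger one is meant. Of the things that look like the probe, the smaller one is meant.

How it is judged (in metres and radians):
On the way, in this order (a step that is already met when the one before it is completed fails the run):
1. the carriage is home against its stop (within 2 mm), with the probe still in its stand (value of joint carriage below 0.002 m and distance of probe from where it was at the start of the episode below 0.02 m), for 0.2 s.
2. the probe is gripped and lifted clear of the stand (contact force between probe and the fingers above 1 N and contact force between probe and stand below 0.05 N and height (world z) of tip above 0.088 m), for 0.1 s.
3. the tip is pressed on the spot, square and lightly, with the carriage home (value of joint carriage below 0.002 m and contact force between probe and the fingers above 1 N and distance between tip and spot below 0.006 m and angle between the z axis of probe and the z axis of spot, either way round below 0.14 rad and value of joint plunger between 0.003 and 0.009 m and contact force between probe and track between 1 and 8 N), for 0.3 s.
At the end, for the whole second after the job is handed in: Carriage within 2 mm of its stop; probe in the gripper, clear of the stand and still; tip within 6 mm of the spot's centre, pushed in 3 to 9 mm, 1 to 8 N on the casting; probe axis within 8 degrees of the spot's normal; all this held through the last second (all of step 3 and contact force between probe and stand below 0.05 N and linear speed of probe below 0.02 m/s); the arm keeps its last pose, push and grip.
It fails at once if the probe is pressed on the casting or fixture with more than 15 N (contact force between probe and track above 15 N).
It fails at once if a bystander is moved by more than 30 mm (distance of any of marker, elbow, gasket, tape, fitting from where it was at the start of the episode above 0.03 m).
It also fails if it takes over 70 s, if anything falls off the work surface, if the arm or the gripper's body presses on something with over 40 N, if the wrist force passes 120 N, or if a joint passes its speed limit or range.

## Robot

A 6-joint arm with a two-finger parallel gripper is mounted at the origin on the work surface. World frame = base frame: x ahead of the robot, y to its left, z up, the work surface at z = 0. Lengths are in mm, angles in rad, forces in N, time in s.
With the tool pointing down it reaches from about 275 to 975 mm from the base axis. Payload 8.4 kg.
Tool frame: the origin (TCP) lies midway between the tips of the shut fingers; the grasp point (between the pads) lies 19 mm behind it (arm.tcp_to_grasp is the distance from the TCP to the grasp point, in mm); z points along the fingers, y is the direction in which the jaws open and shut (so a half turn about z gives the same grasp; the last joint's range is limited). The gripper opens to 92 mm and grips with 3 to 60 N. Pads are 20 mm wide; open, the fingers measure 128 mm over their backs; the gripper's body (75 mm by 189 mm) begins 69 mm behind the grasp point.
Start: joints at [1.292, 0.353, 1.633, -0, 1.155, -0.002], TCP at [170.798, 601.212, 214.583] pointing down, gripper open.
Joint ranges: [-2.63, 2.63], [-0.92, 2.1], [0.06, 2.66], [-1.3, 4.44], [0, 2.69], [-3.02, 3.02]. Speed limits (rad/s): [2.22, 2.22, 2.79, 3.14, 3.14, 3.14].

## Interface

Orientations are given as a rotation vector (axis times angle).
In Python, from cell import arm gives the robot as it stands. The module is installed in compiled form; this text tells all that it offers. Calls block until the motion is done:
- arm.reach(position, orientation): joint-space move of the TCP to a pose.
- arm.line_to(position, frame=None, speed=150, force_limit=None): straight line of the TCP; frame=None keeps the orientation; speed is the mean speed in mm/s. With force_limit (N) it stops when the force on the tool has changed by that much, and returns True; else False.
- arm.move_joints(angles): joint-space move.
- arm.set_gripper(opening, squeeze=None): finger opening in mm; squeeze is the grip in N (None keeps the last); returns when the fingers have stopped.
- arm.pause(seconds).
- arm.ik(position, orientation): joint angles nearest the present ones, or None.
- arm.get_image(name): name is "scene" or "top"; returns a dict with "image" (420x560x3 uint8, red, green, blue), "fx", "fy", "cx", "cy" (pixels), "R" (3x3) and "t" (3): a world point X has camera coordinates R X + t. Camera axes: x right, y down, z forward; pixel columns grow to the right and rows downward; lengths in mm; the calibration is good to about 2 mm. A picture is of the moment at which its call begins. There is no depth.
A pose or a line that the arm cannot do raises arm.MotionError and nothing moves.
- arm.close_job(): hands the job in, once; it reports no verdict.
Readings, each from a call of its own:
- arm.read_time(): time.
- arm.read_joint_positions(): joint angles.
- arm.read_qd(): joint speeds.
- arm.read_tau(): joint torques, N m.
- arm.read_position(): TCP position.
- arm.read_tool_rot(): TCP orientation.
- arm.read_ft_force(): force on the tool from outside, world axes, zero at the start.
- arm.read_wrist_torque(): the same for the moment, N m.
- arm.read_finger_gap(): finger opening in mm.
Only numpy, scipy, OpenCV 4.12 (cv2) and the standard library are available. Lean on these libraries where they do the work, as an engineer would, in place of code of your own. Each camera call takes 0.05 s, during which the arm holds its last target.

## Working session

There is one attempt and no reset: what is moved stays moved. The work goes in short steps, each a Python script; the robot and the scene stay as the last script left them, time stands still between calls to the robot, and variables do not carry over. Pictures are saved under pics/ and viewed, and the job is handed in when it is done.

```bash
mkdir -p pics
cat > h.py <<'E'
import numpy as np, cv2
from cell import arm
def save(name, im): cv2.imwrite('pics/'+name, cv2.cvtColor(im, cv2.COLOR_RGB2BGR))
def ray(c,u,v):
    R=np.array(c['R']);t=np.array(c['t']);o=-R.T@t
    d=R.T@np.array([(u-c['cx'])/c['fx'],(v-c['cy'])/c['fy'],1.]);return o,d/np.linalg.norm(d)
def onz(c,u,v,z):
    o,d=ray(c,u,v);return o+d*(z-o[2])/d[2]
def proj(c,X):
    p=np.array(c['R'])@np.array(X,float)+np.array(c['t']);return np.array([c['fx']*p[0]/p[2]+c['cx'],c['fy']*p[1]/p[2]+c['cy']])
def tri(*rs):
    A=np.zeros((3,3));b=np.zeros(3)
    for o,d in rs:
        P=np.eye(3)-np.outer(d,d);A+=P;b+=P@o
    X=np.linalg.solve(A,b);return X,[np.linalg.norm((np.eye(3)-np.outer(d,d))@(X-o)) for o,d in rs]
E
python3 - <<'E'
from h import *
import pickle
cs={n:arm.get_image(n) for n in('scene','top')}
pickle.dump(cs,open('c0.pkl','wb'))
for n,c in cs.items():
    save(n+'0.png',c['image']); R=np.array(c['R']);print(n,c['fx'],c['cx'],c['cy'],-R.T@np.array(c['t']),R[2])
print(arm.read_time(),arm.read_tool_rot(),arm.tcp_to_grasp)
E
```

```text
scene 392.91438438203164 273.7081293877442 214.01005275458516 [1082.65696732 -874.64284036  798.78962577] [-0.39874252  0.71225353 -0.57766713]
top 395.2249476430689 279.2735657370006 211.0526153415749 [ 521.75033255    9.7761066  1237.96608706] [ 0.0507568  -0.0240981  -0.99842027]
0.1 [-4.33414788e-01 -3.11138588e+00  1.95758755e-03] 18.700000000000003
```

View pics/scene0.png

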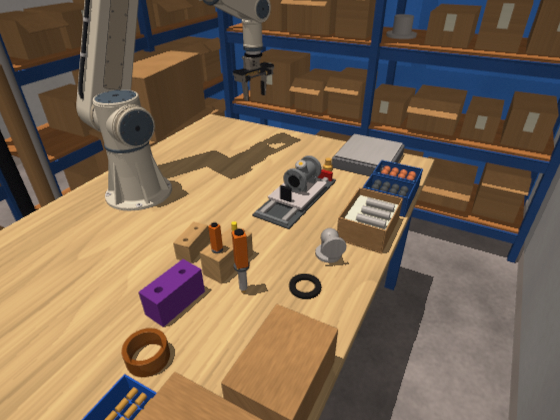

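View pics/top0.png

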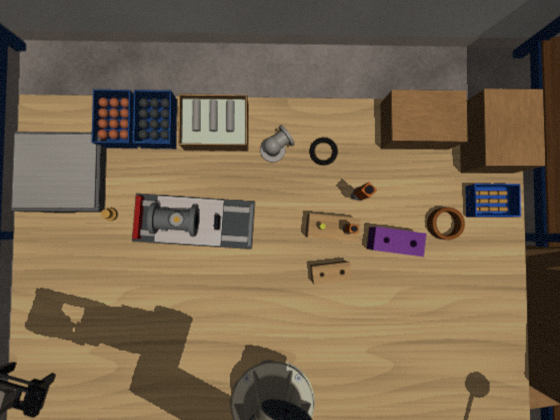

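The top view shows three stand-like blocks: wood at (335,225) with the marker and a probe, smaller wood at (330,271), and purple at (397,240). There are two probe-like things, at (351,228) in the stand and at (365,191) standing free. The larger wooden stand and the smaller probe in it fit the description. I'll confirm this in crops.

Run:
```python
from h import *
import pickle
cs=pickle.load(open('c0.pkl','rb'))
t=cs['top']['image'];s=cs['scene']['image']
up=lambda i,w,h:cv2.resize(i,(w,h),interpolation=cv2.INTER_CUBIC)
save('crop1.png',np.vstack([np.hstack([up(t[170:290,290:440],400,300)[:300],up(s[205:310,165:285],400,300)]),np.hstack([up(t[180:260,125:265],400,300),up(s[140:230,240:350],400,300)])]))
```

```text
(no output)
```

View pics/crop1.png

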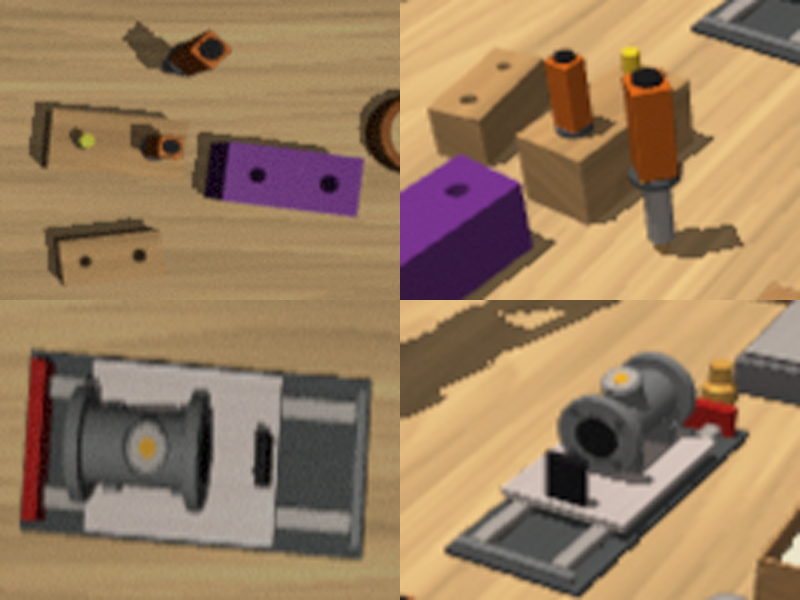

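The crops confirm it. The probe in the larger wooden stand is shorter than the free-standing one, and it shares that stand with the yellow-topped marker. The casting sits a little short of the red stop. Next I'll measure these.

```bash
cat > meas.py <<'E'
from h import *
def cent(c,f,box):
    x0,y0,x1,y1=box;im=c['image'][y0:y1,x0:x1];k=8
    big=cv2.resize(im,None,fx=k,fy=k,interpolation=cv2.INTER_CUBIC)
    hsv=cv2.cvtColor(big,cv2.COLOR_RGB2HSV).astype(int);m=f(hsv[...,0],hsv[...,1],hsv[...,2]).astype(np.uint8)
    n,l,s,ce=cv2.connectedComponentsWithStats(m)
    if n<2: return None
    i=1+np.argmax(s[1:,4]); cn=max(cv2.findContours((l==i).astype(np.uint8),0,1)[0],key=cv2.contourArea)
    r=cv2.minAreaRect(cn)
    tr=lambda p:(np.array(p)+.5)/k-.5+np.array([x0,y0])
    return tr(ce[i]),s[i,4]/k/k,np.array([tr(p) for p in cv2.boxPoints(r)]),(l==i)
E
python3 - <<'E'
from meas import *
import pickle
cs=pickle.load(open('c0.pkl','rb'));t,s=cs['top'],cs['scene']
np.set_printoptions(precision=1,suppress=True)
yel=lambda h,S,v:(h>12)&(h<35)&(S>120)&(v>120)
a=cent(t,yel,(165,208,188,230));b=cent(s,yel,(290,155,308,172))
print('spot',a[:2],b[:2],tri(ray(t,*a[0]),ray(s,*b[0])),onz(t,*a[0],133))
red=lambda h,S,v:((h<8)|(h>172))&(S>150)&(v>60)
a=cent(t,red,(128,188,150,250));print('red',a[1],a[2],[onz(t,*p,46) for p in a[2]])
blk=lambda h,S,v:(v<45)
a=cent(t,blk,(209,210,226,235));print('tab',a[1],a[2],[onz(t,*p,90) for p in a[2]])
# base outline dark+rails+white vs wood: not-wood
nw=lambda h,S,v:(S<75)|((h>160)|(h<6))
a=cent(t,nw,(122,185,265,258));print('base',a[1],a[2],[onz(t,*p,10) for p in a[2]])
save('mbase.png',(a[3]*255).astype(np.uint8)[::2,::2,None].repeat(3,2))
ye2=lambda h,S,v:(h>22)&(h<38)&(S>120)&(v>120)
a=cent(t,ye2,(314,218,330,233));b=cent(s,ye2,(228,218,240,230));print('marker',a[:2],b[:2],onz(t,*a[0],130))
dk=lambda h,S,v:(v<50)
a=cent(t,dk,(347,222,362,236));b=cent(s,dk,(205,218,225,232));print('btn',a[:2],b[:2],onz(t,*a[0],169), tri(ray(t,*a[0]),ray(s,*b[0])))
org=lambda h,S,v:(h<14)&(S>170)&(v>40)
a=cent(t,org,(335,215,365,240));print('orange',a[:3])
big=cv2.resize(t['image'][214:240,300:366],None,fx=12,fy=12,interpolation=cv2.INTER_CUBIC);save('st.png',big)
E
```

```text
spot (array([176.1, 219. ]), np.float64(22.828125)) (array([300.2, 163. ]), np.float64(10.09375)) (array([554.5, 270.3, 131.5]), [np.float64(0.056990132287318966), np.float64(0.056990132287286555)]) [554.5 270.  133. ]
red 239.3125 [[131.7 238.2]
 [135.4 194.6]
 [141.3 195.1]
 [137.6 238.7]] [array([499.4, 421. ,  46. ]), array([629.7, 412.8,  46. ]), array([628.3, 395.3,  46. ]), array([497.9, 403.6,  46. ])]
tab 66.953125 [[213.6 228.4]
 [214.6 214.5]
 [219.8 214.8]
 [218.8 228.8]] [array([529. , 171.9,  90. ]), array([569.4, 169.5,  90. ]), array([568.4, 154.3,  90. ]), array([527.9, 156.8,  90. ])]
base 5650.703125 [[131.4 241.1]
 [134.5 192.8]
 [254.6 200.5]
 [251.4 248.8]] [array([489.8, 434.1,  10. ]), array([638.6, 427.9,  10. ]), array([616.5,  57.2,  10. ]), array([466.9,  65.8,  10. ])]
marker (array([322.4, 225.9]), np.float64(27.25)) (array([233.6, 224.8]), np.float64(32.625)) [ 536.9 -138.4  130. ]
btn (array([353.7, 228.2]), np.float64(18.046875)) (array([213.9, 224.4]), np.float64(15.515625)) [ 530.5 -218.2  169. ] (array([ 530.7, -217.5,  171.4]), [np.float64(0.28086374081128157), np.float64(0.2808637408112653)])
orange (array([349. , 227.6]), np.float64(44.6875), array([[343.9, 224.6],
       [357.5, 223.7],
       [358.1, 231.5],
       [344.4, 232.5]]))
```

```bash
python3 -c "
import cv2,numpy as np
a=cv2.imread('pics/st.png');b=cv2.imread('pics/mbase.png');w=np.zeros((600,800,3),np.uint8)
w[:a.shape[0],:a.shape[1]]=a;h=min(280,b.shape[0]);w[315:315+h,:b.shape[1]]=b[:h];cv2.imwrite('pics/two.png',w)"
```

```text
(no output)
```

View pics/two.png

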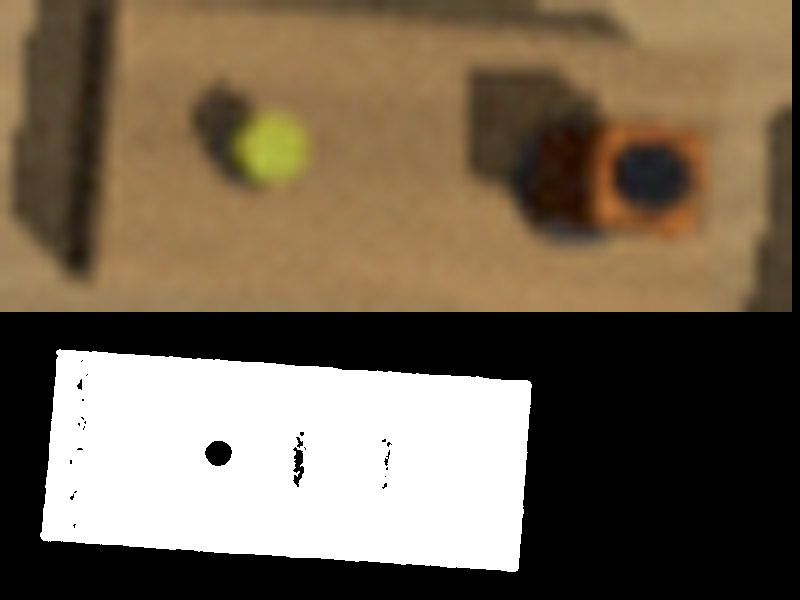

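```bash
cat >> h.py <<'E'
from scipy.spatial.transform import Rotation as Ro
TH=np.deg2rad(3.5)
tx=np.array([np.cos(TH),-np.sin(TH),0]);ty=np.array([np.sin(TH),np.cos(TH),0]);tz=np.array([0,0,1.])
T0=np.array([553.0,246.3,0])
def tw(x,y,z): return T0+x*tx+y*ty+z*tz
def rv(y,z):
    y=y/np.linalg.norm(y);z=z/np.linalg.norm(z);return Ro.from_matrix(np.column_stack([np.cross(y,z),y,z])).as_rotvec()
E
python3 - <<'E'
from h import *
np.set_printoptions(precision=2,suppress=True)
tab=np.array([548.7,165.5,0])
st=tab-50*ty
q=[]
for sgn in(1,-1):
    o=rv(sgn*tx,-tz);j=arm.ik(st+[0,0,60],o);print(sgn,j);q.append((np.inf if j is None else abs(np.array(j)-arm.read_joint_positions()).max(),o))
o=min(q,key=lambda a:a[0])[1]
arm.set_gripper(0,20)
arm.reach(st+[0,0,200],o)
arm.line_to(st+[0,0,60])
print(arm.read_time(),arm.read_position(),arm.read_ft_force())
c=arm.get_image('scene');save('s1.png',cv2.resize(c['image'][100:310,180:460],(800,600)))
E
```

```text
1 [0.21 0.45 1.9  0.   0.8  0.27]
-1 [ 0.21  0.45  1.9   0.    0.8  -2.87]
4.725 [546.28 115.78  60.73] [0.38 0.91 0.43]
```

View pics/s1.png

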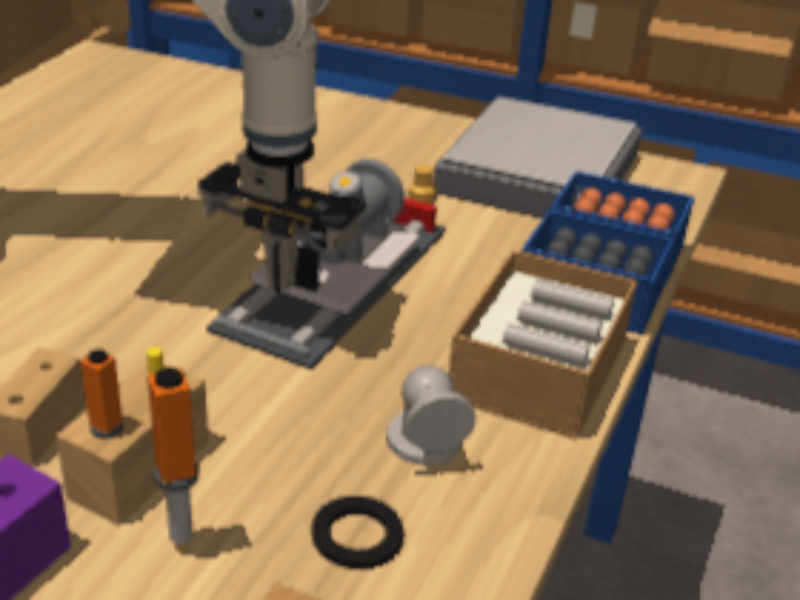

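The shut fingers stand behind the black tab at about (285,265) in the enlarged crop. I'll push and feel for the stop.

Run:
```python
from h import *
np.set_printoptions(precision=2,suppress=True)
p0=arm.read_position();p0=np.array(p0)
arm.pause(.3);print(arm.read_ft_force())
tgt=np.array([548.7,165.5,0])-50*ty+[0,0,60]+130*ty
hit=arm.line_to(tgt,speed=30,force_limit=13)
p=np.array(arm.read_position());print(hit,arm.read_time(),p,(p-T0)@ty,(p-p0)@ty,arm.read_ft_force())
arm.pause(.4);print(arm.read_ft_force(),(np.array(arm.read_position())-T0)@ty)
```

```text
[ 0.26 -1.18 -0.77]
True 7.6417 [550.54 196.39  59.81] -49.96858418687191 80.69406313837385 [ 1.39 -3.51  2.39]
[-0.49 -0.95  0.03] -50.43213043836639
```

Run:
```python
from h import *
import pickle
np.set_printoptions(precision=2,suppress=True)
p=np.array(arm.read_position())
hit=arm.line_to(p+15*ty,speed=10,force_limit=14)
q=np.array(arm.read_position());print(hit,(q-T0)@ty,arm.read_ft_force())
arm.pause(.3);print(arm.read_ft_force(),(np.array(arm.read_position())-T0)@ty)
b=q-30*ty
arm.line_to(b,speed=80)
arm.line_to([b[0],b[1],230],speed=200)
arm.reach([450,-60,320],rv(np.array([0.079,0.997,0]),-tz))
print(arm.read_time())
cs={n:arm.get_image(n) for n in('scene','top')};pickle.dump(cs,open('c1.pkl','wb'))
t,s=cs['top']['image'],cs['scene']['image']
up=lambda i,w,h:cv2.resize(i,(w,h),interpolation=cv2.INTER_CUBIC)
save('crop2.png',np.vstack([np.hstack([up(t[180:260,125:265],400,300),up(s[140:230,240:350],400,300)]),np.hstack([up(t,400,300),up(s,400,300)])]))
```

```text
True -50.09484277477063 [-0.22  0.05  0.87]
[ 0.25  0.87 -0.78] -50.14677004095284
12.1583
```

View pics/crop2.png

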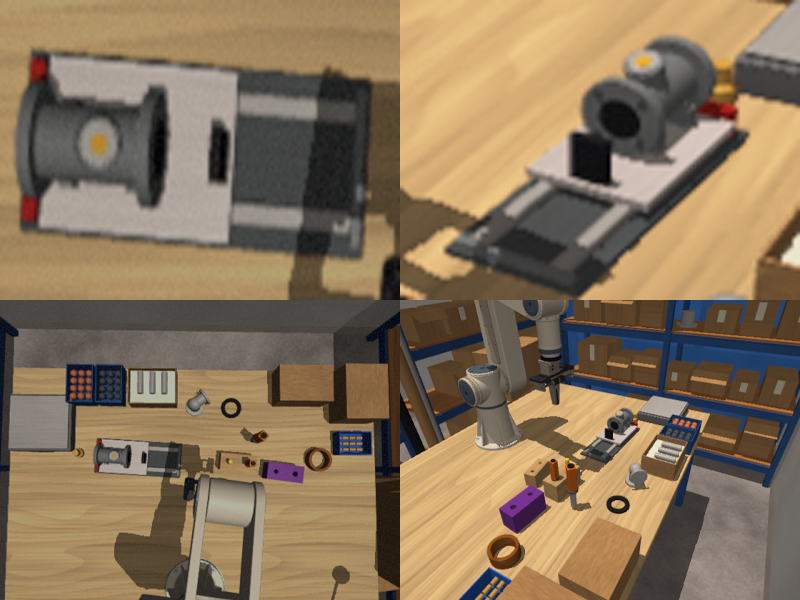

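The carriage plate now meets the red stop, at crop (38,70) and (30,207), and two touches stopped at the same place within 0.2 mm. Next I'll locate the spot and the probe.

Run:
```python
from meas import *
import pickle
np.set_printoptions(precision=1,suppress=True)
cs=pickle.load(open('c1.pkl','rb'));t,s=cs['top'],cs['scene']
yel=lambda h,S,v:(h>12)&(h<35)&(S>120)&(v>120)
a=cent(t,yel,(148,205,172,230));b=cent(s,yel,(300,150,315,166))
print('spot',a[:2],b[:2],tri(ray(t,*a[0]),ray(s,*b[0])),onz(t,*a[0],133))
X=tri(ray(t,*a[0]),ray(s,*b[0]))[0]-T0;print(X@tx,X@ty)
red=lambda h,S,v:((h<8)|(h>172))&(S>150)&(v>60)
# white boss face
wh=lambda h,S,v:(v>150)
dk=lambda h,S,v:(v<50)
c0=pickle.load(open('c0.pkl','rb'))
for cc in (c0,cs):
  for (n,bx) in (('top',(347,222,362,236)),('scene',(205,218,225,232))):
    r=cent(cc[n],dk,bx); print(n,None if r is None else r[:2])
save('s2.png',cv2.resize(s['image'][140:170,290:325],(700,600),interpolation=cv2.INTER_CUBIC))
```

```text
spot (array([159.2, 217.9]), np.float64(22.84375)) (array([306.4, 157.9]), np.float64(10.46875)) (array([557.2, 317. , 131.3]), [np.float64(0.10137886387467547), np.float64(0.10137886387479245)]) [557.3 316.6 133. ]
-0.07841398436614246 70.82631093209751
top (array([353.7, 228.2]), np.float64(18.046875))
scene (array([213.9, 224.4]), np.float64(15.515625))
top (array([353.7, 228.2]), np.float64(18.1875))
scene (array([213.9, 224.4]), np.float64(15.59375))
```

View pics/s2.png

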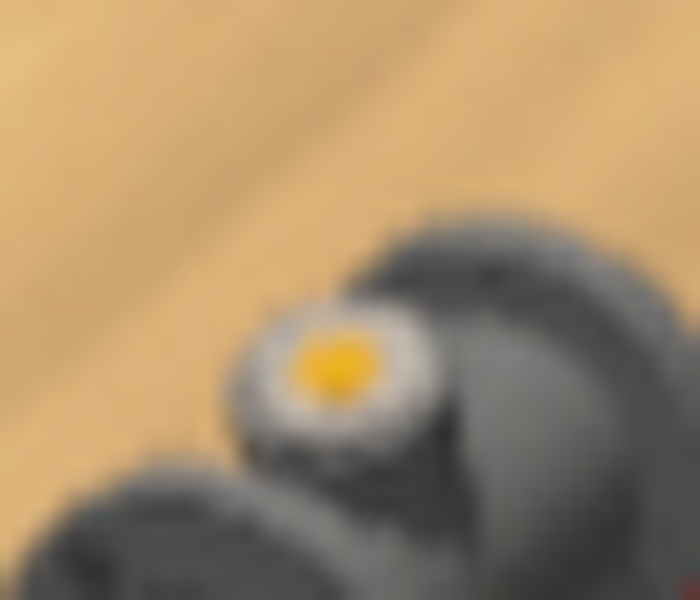

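The yellow spot is at scene (306,158), which gives (557.2, 316.8, 133), with track x about 0 as expected. The probe is at (530.6, -217.9). I'll grasp it with the jaws along the stand's y.

Run:
```python
from h import *
import pickle
np.set_printoptions(precision=2,suppress=True)
sy=np.array([0.079,0.997,0]);o=rv(sy,-tz)
P=np.array([530.6,-217.9,0])
arm.set_gripper(56)
arm.reach(P+[0,0,230],o)
arm.line_to(P+[0,0,114.3],speed=80,force_limit=15)
print(arm.read_position(),arm.read_ft_force())
arm.set_gripper(0,35)
print(arm.read_finger_gap(),arm.read_position(),arm.read_ft_force(),arm.read_time())
cs={n:arm.get_image(n) for n in('scene','top')};pickle.dump(cs,open('c2.pkl','wb'))
s=cs['scene']['image'];save('s3.png',cv2.resize(s[165:315,140:340],(800,600),interpolation=cv2.INTER_CUBIC))
```

```text
[ 530.95 -218.04  114.8 ] [-0.94 -0.33 -0.99]
23.83092547444495 [ 530.6  -217.85  114.37] [0.25 0.89 2.03] 16.1833
```

View pics/s3.png

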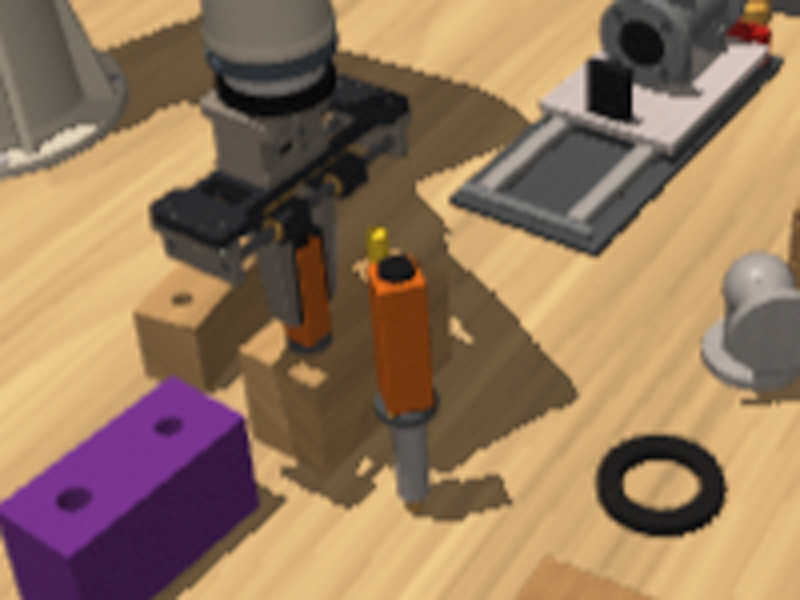

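The jaws hold the orange grip at crop (310,290) with a 23.8 mm gap, so it is square. I'll lift it, carry it to a standoff on the spot's normal, and look.

```bash
cat >> h.py <<'E'
SP=np.array([557.2,316.8,133.]);N=np.cos(np.deg2rad(20))*tz-np.sin(np.deg2rad(20))*ty
OF=rv(ty+0.0*tz-(ty@N)*N,-N)
L=12+108-18.7   # tip to TCP along probe
E
python3 - <<'E'
from h import *
import pickle
np.set_printoptions(precision=2,suppress=True)
p=np.array(arm.read_position())
print(arm.line_to([530.6,-217.9,220],speed=80),arm.read_ft_force())
arm.line_to([530.6,-217.9,290],speed=150)
print(arm.read_finger_gap(),arm.read_time(),arm.ik(SP+N*(L+50),OF))
arm.pause(.5);print(arm.read_ft_force(),arm.read_wrist_torque())
arm.reach(SP+N*(L+50)+[0,0,40],OF)
arm.line_to(SP+N*(L+30),speed=80)
arm.pause(.5);print(arm.read_time(),arm.read_position(),SP+N*(L+30),arm.read_ft_force(),arm.read_finger_gap())
cs={n:arm.get_image(n) for n in('scene','top')};pickle.dump(cs,open('c3.pkl','wb'))
for n in cs: print(n,'spot',proj(cs[n],SP),'tip exp',proj(cs[n],SP+30*N),'barrel end',proj(cs[n],SP+42*N))
s=cs['scene']['image'];save('s4.png',cv2.resize(s[95:185,250:370],(800,600),interpolation=cv2.INTER_CUBIC))
s=cs['top']['image'];save('t4.png',cv2.resize(s[180:255,110:210],(800,600),interpolation=cv2.INTER_CUBIC))
E
```

```text
False [-0.88  0.22 -1.72]
23.437032252075465 18.375 [ 0.25  0.22  1.72  0.37  1.11 -1.41]
[ 0.46 -0.14 -2.2 ] [0.06 0.07 0.01]
22.0083 [554.49 271.96 256.48] [554.46 271.98 256.38] [ 1.06  0.08 -2.06] 23.813268644390657
scene spot [306.38 157.51] tip exp [305.3  151.62] barrel end [304.85 149.21]
top spot [159.13 217.96] tip exp [160.03 217.86] barrel end [160.4  217.82]
```

View pics/s4.png

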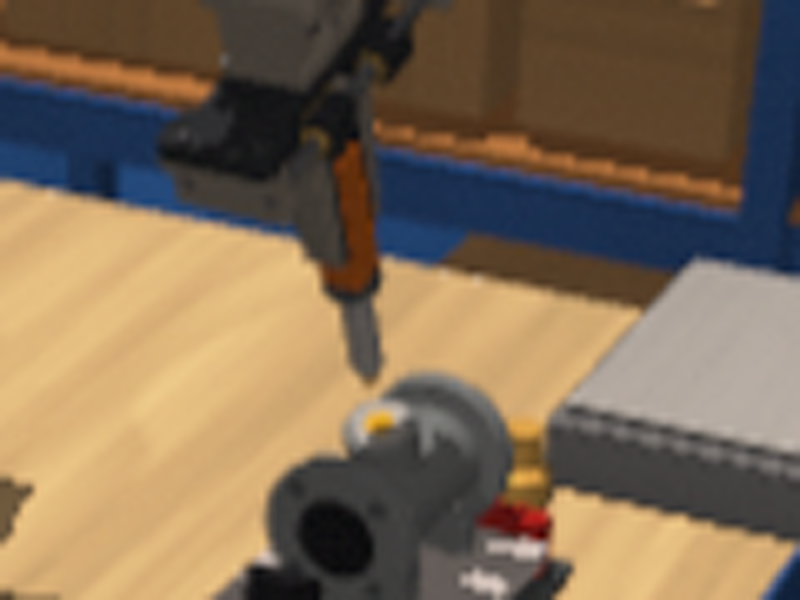

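View pics/t4.png

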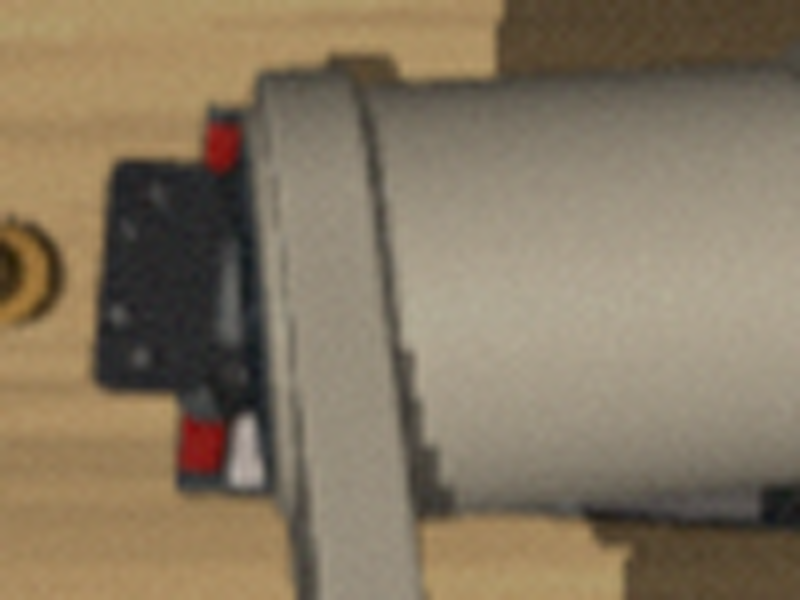

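The top view is blocked by the arm. In the scene view the tip is at about (305.5,152.3) against an expected (305.3,151.6), above the yellow spot at (306,158), so the probe sits in the grip as planned. I'll step in along the normal, using averaged force.

```bash
cat >> h.py <<'E'
def favg(n=20):
    f=[]
    for _ in range(n): f.append(arm.read_ft_force());arm.pause(.02)
    return np.mean(f,0)
E
python3 - <<'E'
from h import *
import pickle
np.set_printoptions(precision=2,suppress=True)
c=pickle.load(open('c3.pkl','rb'))['scene']
print('collar exp',proj(c,SP+(30+12+63)*N),'collar seen ~',[250+353*.15,95+290*.15])
arm.pause(.3);f0=favg();print(f0)
np.save('f0.npy',f0)
for d in (8,3,0,-2,-4,-5):
    hit=arm.line_to(SP+N*(L+d),speed=15,force_limit=8)
    arm.pause(.2);f=favg()-f0;p=np.array(arm.read_position());print(d,hit,(p-SP)@N-L,'axial',f@N,'lat',f@tx,f@np.cross(N,tx))
    if hit or f@N>3.3: break
print(arm.read_time())
E
```

```text
collar exp [302.43 136.01] collar seen ~ [302.95, 138.5]
[ 0.09 -0.01 -1.62]
8 False 8.0036193277369 axial 0.05703049135004556 lat 0.08184916569945476 0.2064713921922675
3 False 3.0214639967571344 axial 0.028386455814727863 lat 0.12002889189404857 0.02397974125866501
0 False 0.03071253434028165 axial -0.21722724471165922 lat -0.04188416382308559 0.11480177310696395
-2 False -1.9412482276186012 axial 1.0783157018434795 lat 0.38495107980795645 0.31431810138772814
-4 False -3.9580369416121215 axial 2.3531034887376414 lat 0.6177355097842545 0.6372598732240742
-5 False -4.935580698048582 axial 2.963328410815053 lat 1.037893398190355 0.8049170734630045
29.2083
```

Run:
```python
from h import *
import pickle
np.set_printoptions(precision=2,suppress=True)
f0=np.load('f0.npy')
arm.line_to(SP+N*(L-6),speed=10,force_limit=8)
arm.pause(.3);f=favg(40)-f0;p=np.array(arm.read_position());print((p-SP)@N-L,'axial',f@N,'lat',f@tx,f@np.cross(N,tx),p-(SP+N*(L-6)))
print(arm.read_tool_rot(),OF,arm.read_finger_gap(),arm.read_time(),arm.read_wrist_torque())
cs={n:arm.get_image(n) for n in('scene','top')};pickle.dump(cs,open('c4.pkl','wb'))
c=cs['scene']
for k in (0,6,6+6+63,6+6+3+63,18+54): print(k,(proj(c,SP+k*N)-[270,110])*[800/75,600/56])
s=c['image'];save('s5.png',cv2.resize(s[110:166,270:345],(800,600),interpolation=cv2.INTER_CUBIC))
```

```text
-5.972617920070917 axial 3.5470851035401885 lat 1.206446224739848 0.9572868252023843 [0.04 0.   0.03]
[0.09 3.08 0.54] [0.09 3.08 0.54] 23.977096020134912 30.425 [ 0.03 -0.42 -0.12]
0 [388.08 509.08]
6 [385.8  496.62]
75 [358.44 347.28]
78 [357.2  340.53]
72 [359.67 354.02]
```

View pics/s5.png

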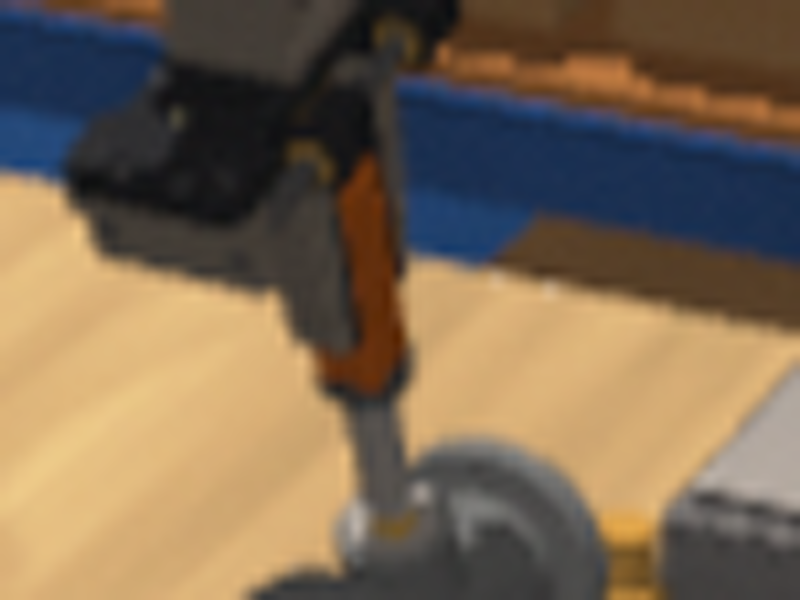

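The collar looks low at crop (366,385), but that dark arc is its front edge. I'll check the tilt by overlaying the predicted rim circles on the picture.

Run:
```python
from h import *
import pickle
c=pickle.load(open('c4.pkl','rb'))['scene']
im=cv2.resize(c['image'][110:166,270:345],(800,600),interpolation=cv2.INTER_CUBIC)
a=np.linspace(0,2*np.pi,60);u=tx;v=np.cross(N,tx)
def circ(k,r,col):
    P=np.array([proj(c,SP+k*N+r*(np.cos(t)*u+np.sin(t)*v)) for t in a]);P=(P-[270,110]+.5)*[800/75,600/56]-.5
    cv2.polylines(im,[P.astype(int)],True,col,1)
circ(0,17,(0,255,255));circ(0,8,(255,0,255));circ(6,9,(0,255,0));circ(66,16,(255,255,0));circ(72,16,(255,0,0))
save('s6.png',im)
```

```text
(no output)
```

View pics/s6.png

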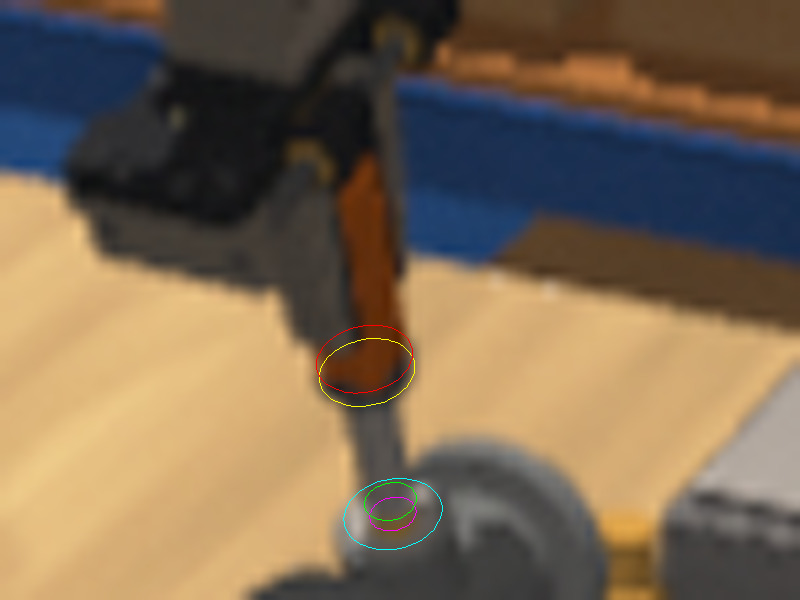

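The overlay fits to within about 1 mm and 2 degrees at the collar, barrel end and boss face. One last steadiness check, then I'll hand in.

Run:
```python
from h import *
np.set_printoptions(precision=2,suppress=True)
f0=np.load('f0.npy')
for _ in range(2):
    arm.pause(.6);f=favg(30)-f0;print('axial',f@N,'lat',f@tx,f@np.cross(N,tx),np.linalg.norm(f),arm.read_position(),arm.read_finger_gap(),abs(np.array(arm.read_qd())).max())
arm.close_job();print(arm.read_time())
```

```text
axial 3.5302660883479042 lat 1.307271601162678 1.318182964832385 3.988651905408636 [555.24 284.27 222.58] 23.633099677747662 0.00176350161900542
axial 3.5114148588567415 lat 1.4346317072426 1.3894194427184734 4.039639691139525 [555.25 284.27 222.59] 23.97838551343264 0.0010353233856778981
the job is handed in; nothing more can be done
the job is handed in; nothing more can be done
```

I pushed the carriage home, lifted the smaller probe from the larger wooden stand and pressed its tip on the yellow spot, then handed the job in at about 33 s, still gripping. The hand-in reports no verdict.

- **Carriage:** two separate touches met the stop at the same place within 0.2 mm, and the pictures taken then show the carriage plate against the red stop. I did not check it again after pressing the probe; the press pushes it towards the stop.
- **Press:** the axial force was 3.5 N, total about 4.0 N. Force rose at about 0.6 N per mm from the expected contact point, so the tip is about 6 mm in.
- **Position and angle:** an overlay on the scene picture put the probe within about 1–2 mm of the spot and about 2° of square. The arm blocked the top camera there, so this rests on one view.
- **Unexplained:** there was a sideways force at the tip of about 1.5 N, which crept up to 2.0 N over the last seconds while the arm's position held still. I took it to be friction at the tip, but I did not track it down.

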